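Sweep the used caps into the catch tray

ROBOT

A 6-joint arm with a two-finger parallel gripper is mounted at the origin on the work surface. World frame = base frame: x ahead of the robot, y to its left, z up, the work surface at z = 0. Lengths are in mm, angles in rad, forces in N, time in s.
With the tool pointing down it reaches from about 300 to 750 mm from the base axis. Payload 8.5 kg.
Tool frame: the origin (TCP) lies between the finger pads; the fingertips stand 22 mm ahead of it and the grasp point (between the pads) lies 3 mm ahead of it (ctrl.tcp_to_tips is the distance from the TCP to the fingertips, in mm); z points along the fingers, y is the line along which they close (so a half turn about z gives the same grasp; the last joint's range is limited). The gripper opens to 85 mm and grips with 20 to 120 N. Pads are 22 mm wide; open, the fingers measure 114 mm over their backs; the gripper's body (76 mm by 85 mm) begins 54 mm behind the grasp point. The pads swing forward as they close: fully open they stand 13 mm farther back than shut.
Start: joints at [-1.35, 0.381, 1.297, -0, 1.464, -0.215], TCP at [232.167, -498.577, 253.322] pointing down, gripper open.
Joint ranges: [-3.11, 3.11], [-0.89, 2.33], [0.22, 2.48], [-1.42, 4.56], [0.17, 2.85], [-2.88, 2.88]. Speed limits (rad/s): [2.39, 2.39, 3.14, 3.14, 3.14, 3.14].

INTERFACE

Orientations are given as a rotation vector (axis times angle).
In Python, from station import ctrl, eyes gives the robot as it stands.
- The arm moves only by the tool servo_tool, never from a script. Its argument "increments" is a list of rows, each an object with "xyz": the shift along the tool's x, y, z in m, a list of three; "spin": the turn about the tool's z in rad. In form: [{"xyz": [dx, dy, dz], "spin": spin}, ...]. A call has 1 to 20 rows; each row is the pose to reach, as a shift and turn from the pose commanded when the call began, along the tool's axes at that moment; what a row does not reach only later rows make up. A row lasts 1/10 s, in which the tool goes at most 50 mm and 8.59 degrees, less where a joint would pass 70% of its speed; a pose out of reach is approached as far as the arm can. A call with a gripper value outside its range is refused whole. "gripper" is the finger opening in m, from 0 to 0.0854, set as the call begins (left out, the last holds). The fingers move at their own pace and stop on an object; "grip_force" is the grip in N (left out, the last holds). Time passes only in rows, so rows that repeat a pose let the fingers close. It gives the time, the measured TCP pose, the force, the opening and the grip force at its end, in the units of the state.
- ctrl.read_state(): the state, without advancing time (a new reading comes with each control period).
- eyes.snapshot(name): name is "side" or "top"; returns (picture, depth): 480x640x3 uint8, blue, green, red; 480x640 float32, mm along the optical axis (not along the pixel's ray), 0 where there is no reading.
- eyes.camera_info(name): a dict with "intrinsics" (3x3 intrinsics, pixels), "camera_from_world" (4x4, takes a point from world to camera coordinates). Camera axes: x right, y down, z forward; pixel columns grow to the right and rows downward; lengths in mm; the calibration is good to about 2 mm. A picture is of the moment at which its call begins. camera_info takes no time and is no camera call.
- ctrl.finish_job(): hands the job in; it is judged then, once.
The state is a dict: "time_s": time; "q": joint angles; "joint_vel": joint speeds; "tau": joint torques, N m; "tcp_pos": TCP position; "tcp_rot": TCP orientation; "contact_force": force on the tool from outside, world axes, zero at the start; "ft_torque": the same for the moment, N m; "opening": finger opening in mm; "grasp_force": force on a finger pad.
Only numpy, scipy, OpenCV 4.12 (cv2) and the standard library are available. Lean on these libraries where they do the work, as an engineer would, in place of code of your own. Each camera call takes 0.05 s, during which the arm holds its last target. There are 200 camera calls.

TASK

Three used pot caps lie scattered on the donor desk: sweep all three along the desktop with your fingers, through the open side of the low steel tray, until each lies flat and wholly inside it. Only push them, gently: do not pick them up or pinch them. Leave the closed sample pot standing among them where it is, and do not disturb the tube rack, the pump bottle or the red reader.

Things in the scene. Friction and masses are not known exactly. Their poses are not given: they have to be found in the camera images.
- cap1: A loose screw cap, a plain ribbed yellow disc 38 mm across and 14 mm high, 12 to 22 g, lying flat on the desk, all three alike. It slides on the desk when pushed low on its side. Origin: centre of its underside; z up, x and y of no meaning.
- cap2: A loose screw cap, a plain ribbed yellow disc 38 mm across and 14 mm high, 12 to 22 g, lying flat on the desk, all three alike. It slides on the desk when pushed low on its side. Origin: centre of its underside; z up, x and y of no meaning.
- cap3: A loose screw cap, a plain ribbed yellow disc 38 mm across and 14 mm high, 12 to 22 g, lying flat on the desk, all three alike. It slides on the desk when pushed low on its side. Origin: centre of its underside; z up, x and y of no meaning.
- tray: Low steel tray fixed to the desk: walls 30 mm high, 5 mm thick on three sides, paper-thin floor level with the desk (no lip). Outside 150 mm along its x, 180 mm along its y. Origin: centre of its footprint, at desk height. Back wall at +x, inner face x = 0.070; side walls' inner faces y = +-0.085; open at -x, mouth line x = -0.075, facing roughly world +y.
- tray_mouth (a point): Middle of the tray's open side, at desk height (0.075 m along the tray's own -x from its origin); axes as the tray's.
- pot: Loose upright sample pot, 41 mm across (its cap 38 mm), 59 mm high, closed with a yellow cap like the loose ones; about 90 g. Stands among the caps, any of which may have it between itself and the tray; must stay. Origin: centre of its underside, z up.
- rack: Loose white tube rack with capped tubes, 65 mm (its x) by 210 mm (its y), 80 mm high, on the desk beyond the caps (far from the robot). Must stay. Origin: centre of its underside.
- bottle: Loose amber pump bottle, 58 mm across, 166 mm high, beyond the caps to the robot's left. Must stay. Origin: centre of its underside.
- reader: Loose red box-shaped blood reader, 120 mm (its x) by 100 mm (its y), 50 mm high, on the robot's right past the tray. Must stay. Origin: centre of its underside.

How it is judged (in metres and radians):
At the end, for the whole second after the job is handed in: All three caps lie flat (within 0.2 rad) and at rest on the desk inside the tray, each wholly behind the mouth line (2 mm over allowed: cap centre at tray x above -0.058) and between its walls; pot, rack, bottle and reader are upright and within 12 mm of where they began (x of cap1 in the frame of tray between -0.058 and 0.07 m and y of cap1 in the frame of tray between -0.085 and 0.085 m and height (world z) of each of cap1, cap2, cap3 below 0.01 m and angle between each of cap1, cap2, cap3's own z axis and vertical below 0.2 rad and linear speed of each of cap1, cap2, cap3 below 0.01 m/s and x of cap2 in the frame of tray between -0.058 and 0.07 m and y of cap2 in the frame of tray between -0.085 and 0.085 m and x of cap3 in the frame of tray between -0.058 and 0.07 m and y of cap3 in the frame of tray between -0.085 and 0.085 m and distance of each of pot, rack, bottle, reader from where it was at the start of the episode below 0.012 m and angle between each of pot, rack, bottle, reader's own z axis and vertical below 0.1 rad); the robot touches nothing.
It fails at once if a cap is lifted more than 10 mm off the desk (height (world z) of any of cap1, cap2, cap3 above 0.01 m).
It fails at once if a cap is pinched or pressed hard (over 25 N between it and the fingers) (contact force between the fingers and cap1 above 25 N or contact force between the fingers and cap2 above 25 N or contact force between the fingers and cap3 above 25 N).
It fails at once if the closed sample pot is moved more than 12 mm or tipped (distance of pot from where it was at the start of the episode above 0.012 m or angle between pot's own z axis and vertical above 0.2 rad).
It fails at once if the tube rack, the pump bottle or the reader is moved more than 12 mm or tipped (distance of any of rack, bottle, reader from where it was at the start of the episode above 0.012 m or angle between any of rack, bottle, reader's own z axis and vertical above 0.2 rad).
It also fails if it takes over 72 s, if anything falls off the work surface, if the arm or the gripper's body presses on something with over 40 N, if the wrist force passes 120 N, or if a joint passes its speed limit or range.

## Working session

There is one attempt and no reset: what is moved stays moved. The work goes in short steps, Python scripts to look and compute and a tool call to move; the robot and the scene stay as the last step left them, time stands still between calls to the robot, and variables do not carry over. Pictures are saved under pics/ and viewed, at most 10 in all, crops included, and the job is handed in when it is done.

Besides the shell and the picture viewer there is one more tool, called in YAML: its name, and indented under it one key for each argument. servo_tool: Moves the arm, as the interface text tells. Its arguments: {"type":"object","properties":{"increments":{"type":"array"},"gripper":{"type":"number"},"grip_force":{"type":"number"}},"required":["increments"]}

```bash
mkdir -p pics; cat > h.py <<'E'
import numpy as np, cv2
from station import ctrl, eyes
def ray(name,px,z):
    i=eyes.camera_info(name);K=np.array(i["intrinsics"]);T=np.array(i["camera_from_world"])
    px=np.atleast_2d(np.array(px,float));R=T[:3,:3];c=-R.T@T[:3,3]
    d=(R.T@np.linalg.inv(K)@np.c_[px,np.ones(len(px))].T).T
    return c+d*((z-c[2])/d[:,2])[:,None]
def yellow(img):
    h=cv2.cvtColor(img,cv2.COLOR_BGR2HSV);m=cv2.inRange(h,(20,110,90),(36,255,255))
    return cv2.morphologyEx(m,cv2.MORPH_OPEN,np.ones((3,3)))
def caps(name="top",z=14):
    img,d=eyes.snapshot(name);m=yellow(img);cs,_=cv2.findContours(m,cv2.RETR_EXTERNAL,cv2.CHAIN_APPROX_NONE)
    out=[]
    for c in cs:
        if cv2.contourArea(c)<60: continue
        (u,v),r=cv2.minEnclosingCircle(c);out.append((round(u),round(v),round(r,1),cv2.contourArea(c),ray(name,(u,v),z)[0].round(0)[:2],ray(name,(u,v),59)[0].round(0)[:2],d[int(v),int(u)]))
    return img,d,out
E
python3 - <<'E'
from h import *
for n in("top","side"):
    img,d,o=caps(n);cv2.imwrite(f"pics/{n}0.png",img)
    i=eyes.camera_info(n);T=np.array(i["camera_from_world"]);print(n,(-T[:3,:3].T@T[:3,3]).round(),np.array(i["intrinsics"])[0,0])
    for x in o:print(*x)
s=ctrl.read_state();print(s["tcp_rot"],s["tcp_pos"],s["time_s"],ctrl.tcp_to_tips)
E
```

```text
top [ 450. -113. 1189.] 488.20303770820584
198 284 7.7 164.5 [477. 193.] [476. 182.] 1172.6459
279 282 7.7 166.0 [486.  -1.] [484.  -6.] 1172.6039
284 242 7.9 175.0 [582. -13.] [577. -17.] 1141.1019
220 237 7.6 160.5 [591. 145.] [585. 135.] 1184.0167
side [458. 891. 869.] 574.8244996341467
372 348 10.1 287.0 [477. 200.] [476. 236.] 1073.4329
316 323 9.7 253.5 [590. 151.] [583. 190.] 1129.952
375 276 8.8 203.5 [486.   6.] [484.  52.] 1222.3359
332 252 9.0 205.0 [585. -61.] [578. -11.] 1216.419
244 238 31.4 299.5 [794. -84.] [777. -32.] 1230.0829
230 238 31.2 296.0 [827. -82.] [808. -31.] 1227.8866
[-3.06596932e+00 -6.78777796e-01 -1.30013666e-05] [ 232.1024569  -498.3568537   252.75886695] 0.1 22.0
```

View pics/top0.png

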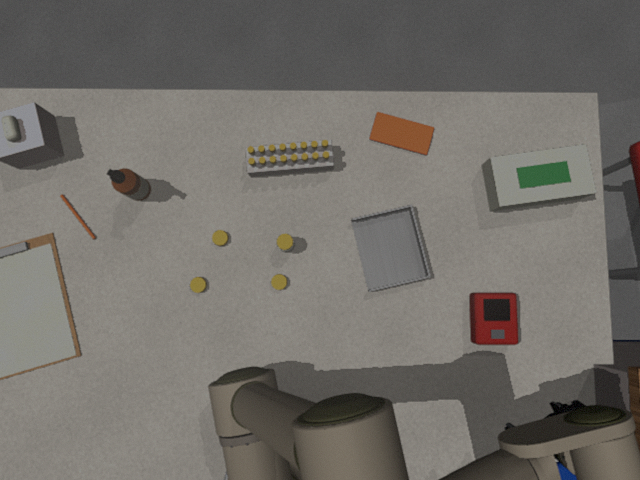

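View pics/side0.png

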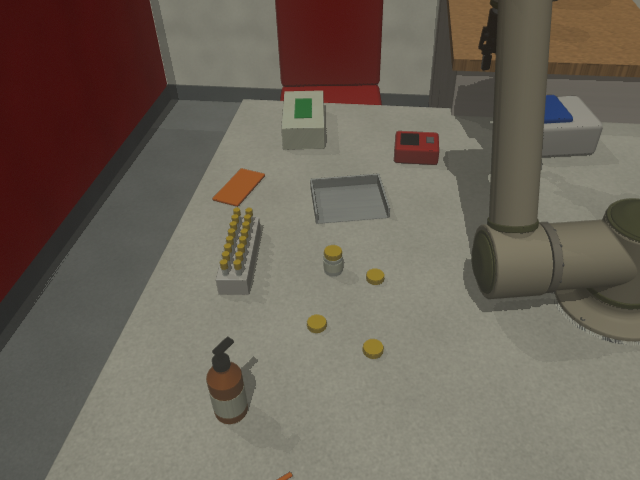

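The caps are yellow discs at top-view pixels (198,284), (279,282) and (220,237), and the pot is at (284,242). The tray spans roughly (352,207) to (430,291), with its mouth on the left.

```bash
cat >> h.py <<'E'
def cloud(name,d):
    i=eyes.camera_info(name);K=np.array(i["intrinsics"]);T=np.array(i["camera_from_world"])
    v,u=np.mgrid[:480,:640];p=np.stack([(u-K[0,2])/K[0,0]*d,(v-K[1,2])/K[1,1]*d,d],-1)
    return (p-T[:3,3])@T[:3,:3]
E
python3 - <<'E'
from h import *
for n in("top","side"):
    img,d=eyes.snapshot(n);P=cloud(n,d)
    m=(P[...,0]>430)&(P[...,0]<700)&(P[...,1]<-120)&(P[...,1]>-400)&(P[...,2]>15)&(P[...,2]<40)&(d>0)
    cs,_=cv2.findContours(m.astype(np.uint8),cv2.RETR_EXTERNAL,cv2.CHAIN_APPROX_NONE)
    m2=np.zeros((480,640),np.uint8);c=max(cs,key=len)
    cv2.drawContours(m2,[c],-1,1,-1);q=P[(m2>0)&m]
    r=cv2.minAreaRect(q[:,:2].astype(np.float32));print(n,len(q),q[:,2].mean(),r,cv2.boxPoints(r).round().tolist())
    # pot & rack heights
    for nm,b in(("pot",(540,620,-60,30)),("rack",(700,900,-150,120))):
        k=(P[...,0]>b[0])&(P[...,0]<b[1])&(P[...,1]>b[2])&(P[...,1]<b[3])&(P[...,2]>35)&(P[...,2]<110)&(d>0)
        q=P[k];print(nm,len(q),q.min(0).round(),q.max(0).round(),q[q[:,2]>50].mean(0).round())
i,_=eyes.snapshot("top");cv2.imwrite("pics/c.png",cv2.resize(i[190:310,330:450],None,fx=5,fy=5,interpolation=cv2.INTER_CUBIC))
print(ray("top",[(352,218),(412,207),(430,278),(370,291)],30).round())
E
```

```text
top 543 27.729386604352253 ((569.5086669921875, -267.0252685546875), (180.02529907226562, 151.20352172851562), 13.852234840393066) [[464.0, -215.0], [500.0, -362.0], [675.0, -319.0], [639.0, -172.0]]
pot 241 [557. -36.  35.] [596.   3.  64.] [577. -16.  59.]
rack 2346 [ 744. -128.   35.] [829.  85.  87.] [785. -21.  75.]
side 609 25.148482458608644 ((570.1749877929688, -267.8508605957031), (181.08163452148438, 158.615478515625), 13.789799690246582) [[463.0, -212.0], [501.0, -366.0], [677.0, -323.0], [639.0, -169.0]]
pot 327 [558. -36.  35.] [597.   5.  64.] [578. -13.  58.]
rack 2146 [ 745. -129.   35.] [830.  87.  85.] [785. -10.  73.]
[[ 639. -175.   30.]
 [ 668. -320.   30.]
 [ 498. -360.   30.]
 [ 465. -219.   30.]]
```

View pics/c.png

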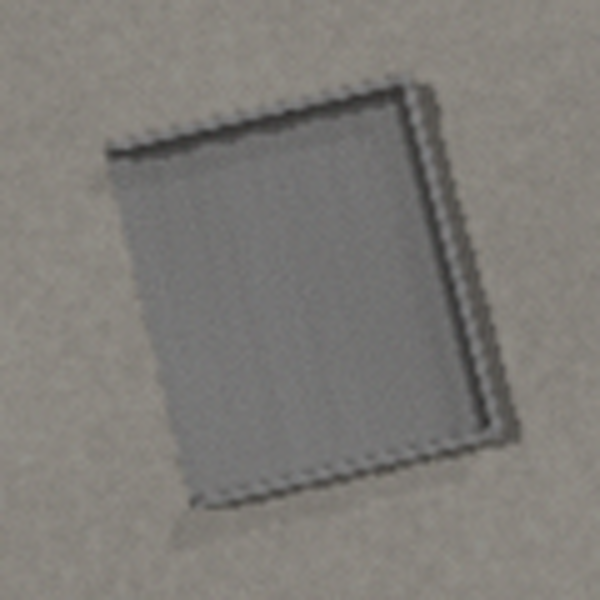

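The tray is consistent in both views: 180×151 mm, centre about (569.5, -267.5), tray +x along (0.24, -0.97). I'll align the tool with the tray and work in its frame, starting with the approach behind cap B.

servo_tool:
  increments:
    - {"xyz": [0.015,-0.013,0],"spin": -0.05}
    - {"xyz": [0.04,-0.035,0],"spin": -0.13}
    - {"xyz": [0.065,-0.057,0],"spin": -0.21}
    - {"xyz": [0.09,-0.079,0],"spin": -0.29}
    - {"xyz": [0.115,-0.101,0],"spin": -0.37}
    - {"xyz": [0.14,-0.123,0],"spin": -0.45}
    - {"xyz": [0.165,-0.145,0],"spin": -0.53}
    - {"xyz": [0.19,-0.167,0.01],"spin": -0.61}
    - {"xyz": [0.215,-0.189,0.02],"spin": -0.69}
    - {"xyz": [0.24,-0.211,0.03],"spin": -0.77}
    - {"xyz": [0.265,-0.233,0.04],"spin": -0.85}
    - {"xyz": [0.29,-0.255,0.05],"spin": -0.93}
    - {"xyz": [0.315,-0.277,0.06],"spin": -1.01}
    - {"xyz": [0.34,-0.299,0.07],"spin": -1.09}
    - {"xyz": [0.365,-0.321,0.08],"spin": -1.17}
    - {"xyz": [0.39,-0.343,0.09],"spin": -1.25}
    - {"xyz": [0.415,-0.364,0.1],"spin": -1.31}
    - {"xyz": [0.435,-0.381,0.11],"spin": -1.35}
    - {"xyz": [0.45,-0.394,0.12],"spin": -1.378}
    - {"xyz": [0.45,-0.394,0.12],"spin": -1.378}
  gripper: 0.026

```text
time_s: 2.25
tcp_pos: [473.8, 50.2, 132.2]
tcp_rot: [-1.931, -2.476, 0.001]
contact_force: [-0.6, -0.6, 1.1]
opening: 26.0
grasp_force: 0.0
```

```bash
cat >> h.py <<'E'
C0=np.array([569.5,-267.5]);a=np.array([.2395,-.971]);b=np.array([.971,.2395])
def tf(p): d=np.array(p)[:2]-C0; return (d@a).round(1),(d@b).round(1)
def st():
    from scipy.spatial.transform import Rotation as Ro
    s=ctrl.read_state();X=Ro.from_rotvec(s["tcp_rot"]).as_matrix()[:,0]
    print("t",s["time_s"],"tray",tf(s["tcp_pos"]),"z",s["tcp_pos"][2],"ang",np.degrees(np.arctan2(X[1],X[0])),"open",s["opening"],np.round(s["contact_force"],1))
E
python3 -c "
from h import *
st()"
```

```text
t 2.25 tray (np.float64(-331.4), np.float64(-16.9)) z 132.2346207572996 ang 104.09756238098808 open 26.039221255493775 [-0.6 -0.6  1.1]
```

servo_tool:
  increments:
    - {"xyz": [0,0,0.03]}
    - {"xyz": [0,0,0.06]}
    - {"xyz": [0,0,0.085]}
    - {"xyz": [0,0,0.097]}
    - {"xyz": [0,0,0.102]}
    - {"xyz": [0,0,0.105]}
    - {"xyz": [0,0,0.105]}

```text
$.increments[0]: bad value
```

```bash
python3 - <<'E'
from h import *
st()
img,d,o=caps("side")
for x in o[:4]:print(x[4])
cv2.imwrite("pics/s1.png",cv2.resize(img[170:370,270:470],None,fx=3,fy=3,interpolation=cv2.INTER_CUBIC))
P=cloud("side",d);k=(abs((P[...,:2]-C0)@a+331)<40)&(abs((P[...,:2]-C0)@b+17)<45)&(P[...,2]<60)&(d>0)
print(np.histogram(P[k][:,2],bins=range(-6,60,3)))
E
```

```text
t 2.25 tray (np.float64(-331.4), np.float64(-16.9)) z 132.2346207572996 ang 104.09756238098808 open 26.039221255493775 [-0.6 -0.6  1.1]
[476. 200.]
[590. 151.]
[486.   6.]
[585. -61.]
(array([ 49, 533, 561,  67,  15,  17,  16,  10,   0,   0,   0,   0,   0,
         0,   0,   0,   0,   0,   0,   0,   0]), array([-6, -3,  0,  3,  6,  9, 12, 15, 18, 21, 24, 27, 30, 33, 36, 39, 42,
       45, 48, 51, 54, 57]))
```

View pics/s1.png

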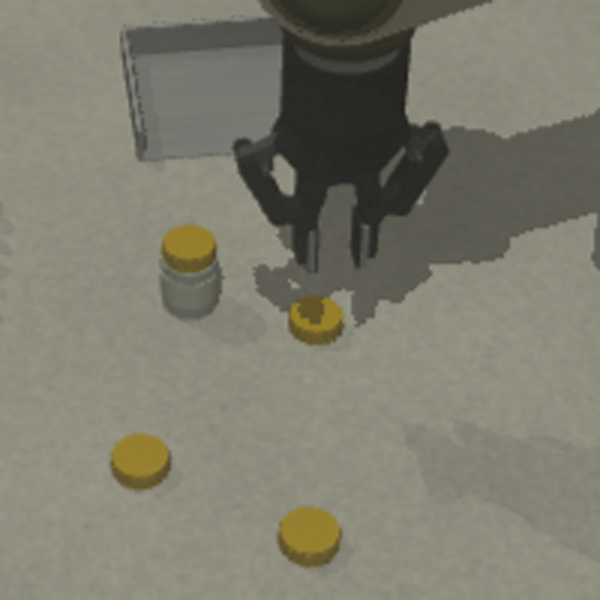

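The zoomed side view shows the fingers hanging ahead of cap B at crop (313,270) and (362,265). The finger linkages bulge wide, so the tool has to stay about 86 mm from the pot when passing it. The move was refused because rows need a spin, so I'm resending it.

servo_tool:
  increments:
    - {"xyz": [0,0,0.03],"spin": 0}
    - {"xyz": [0,0,0.06],"spin": 0}
    - {"xyz": [0,0,0.08],"spin": 0}
    - {"xyz": [0,0,0.092],"spin": 0}
    - {"xyz": [0,0,0.098],"spin": 0}
    - {"xyz": [0,0,0.102],"spin": 0}
    - {"xyz": [0,0,0.105],"spin": 0}
    - {"xyz": [0,0,0.105],"spin": 0}

```text
time_s: 3.1
tcp_pos: [473.9, 48.4, 28.6]
tcp_rot: [1.936, 2.474, 0.0]
contact_force: [-1.0, 0.1, 0.3]
opening: 26.3
grasp_force: 0.0
```

```bash
python3 - <<'E'
from h import *
st()
img,d,o=caps("side")
for x in o[:4]:print(x[4],tf(x[4]-[0,5.5]))
cv2.imwrite("pics/s2.png",cv2.resize(img[190:350,290:450],None,fx=3,fy=3,interpolation=cv2.INTER_CUBIC))
E
```

```text
t 3.1 tray (np.float64(-329.6), np.float64(-17.2)) z 28.5858689961491 ang 103.90729605914737 open 26.337546238039877 [-1.   0.1  0.3]
[476. 200.] (np.float64(-471.0), np.float64(19.9))
[590. 151.] (np.float64(-396.1), np.float64(118.8))
[585. -61.] (np.float64(-191.5), np.float64(63.2))
[794. -84.] (np.float64(-119.1), np.float64(260.6))
```

View pics/s2.png

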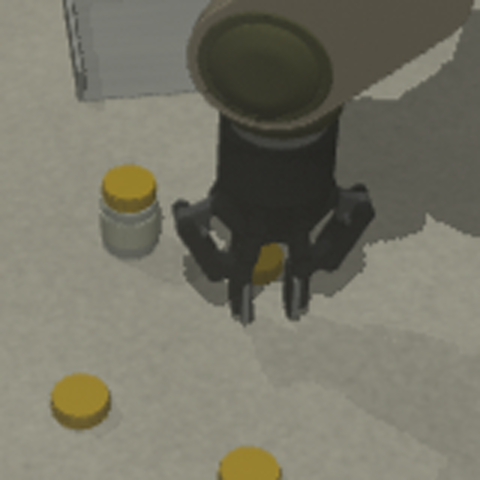

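servo_tool:
  increments:
    - {"xyz": [-0.006,0,0.001],"spin": 0}
    - {"xyz": [-0.014,0,0.002],"spin": 0}
    - {"xyz": [-0.022,0,0.002],"spin": 0}
    - {"xyz": [-0.03,-0.001,0.002],"spin": 0}
    - {"xyz": [-0.04,-0.002,0.002],"spin": 0}
    - {"xyz": [-0.052,-0.004,0.002],"spin": 0}
    - {"xyz": [-0.065,-0.006,0.002],"spin": 0}
    - {"xyz": [-0.08,-0.008,0.002],"spin": 0}
    - {"xyz": [-0.095,-0.01,0.002],"spin": 0}
    - {"xyz": [-0.11,-0.012,0.002],"spin": 0}
    - {"xyz": [-0.125,-0.014,0.002],"spin": 0}
    - {"xyz": [-0.14,-0.016,0.002],"spin": 0}
    - {"xyz": [-0.155,-0.018,0.002],"spin": 0}
    - {"xyz": [-0.17,-0.02,0.002],"spin": 0}
    - {"xyz": [-0.185,-0.022,0.002],"spin": 0}
    - {"xyz": [-0.2,-0.024,0.002],"spin": 0}
    - {"xyz": [-0.215,-0.026,0.002],"spin": 0}
    - {"xyz": [-0.23,-0.028,0.002],"spin": 0}
    - {"xyz": [-0.242,-0.028,0.002],"spin": 0}
    - {"xyz": [-0.25,-0.028,0.002],"spin": 0}

```text
time_s: 5.15
tcp_pos: [507.0, -202.0, 26.3]
tcp_rot: [1.936, 2.474, 0.0]
contact_force: [0.4, 0.3, 0.4]
opening: 26.0
grasp_force: 0.1
```

servo_tool:
  increments:
    - {"xyz": [-0.008,0,0],"spin": 0}
    - {"xyz": [-0.02,0,0],"spin": 0}
    - {"xyz": [-0.033,0,0],"spin": 0}
    - {"xyz": [-0.046,0,0],"spin": 0}
    - {"xyz": [-0.059,0,0],"spin": 0}
    - {"xyz": [-0.072,0,0],"spin": 0}
    - {"xyz": [-0.083,0,0],"spin": 0}
    - {"xyz": [-0.092,0,0],"spin": 0}
    - {"xyz": [-0.097,0,0],"spin": 0}
    - {"xyz": [-0.099,0,0],"spin": 0}
    - {"xyz": [-0.099,0,0],"spin": 0}

```text
time_s: 6.25
tcp_pos: [530.6, -296.9, 26.3]
tcp_rot: [-1.936, -2.474, -0.0]
contact_force: [0.3, 0.6, 1.4]
opening: 26.0
grasp_force: 0.0
```

```bash
python3 - <<'E'
from h import *
st()
for n in("side","top"):
    img,d,o=caps(n)
    for x in o:print(n,x[0:4],x[4],tf(x[4]-[0,5.5 if n=="side" else 0]))
    if n=="side":cv2.imwrite("pics/s3.png",img)
E
```

```text
t 6.25 tray (np.float64(19.2), np.float64(-44.9)) z 26.28923228420664 ang 103.92399093806078 open 26.03322782290437 [0.3 0.6 1.4]
side (373, 349, 10.3, 293.5) [476. 200.] (np.float64(-471.0), np.float64(19.9))
side (316, 323, 9.7, 255.5) [590. 151.] (np.float64(-396.1), np.float64(118.8))
side (332, 252, 9.0, 207.0) [584. -60.] (np.float64(-192.7), np.float64(62.5))
side (244, 238, 31.4, 318.5) [794. -84.] (np.float64(-119.1), np.float64(260.6))
side (230, 238, 31.2, 326.5) [827. -82.] (np.float64(-113.1), np.float64(293.1))
side (364, 188, 6.1, 67.5) [ 534. -312.] (np.float64(40.0), np.float64(-46.4))
top (198, 284, 7.8, 166.0) [476. 193.] (np.float64(-469.5), np.float64(19.5))
top (284, 242, 7.9, 177.0) [582. -13.] (np.float64(-244.1), np.float64(73.1))
top (220, 237, 7.6, 159.5) [591. 145.] (np.float64(-395.4), np.float64(119.7))
```

View pics/s3.png

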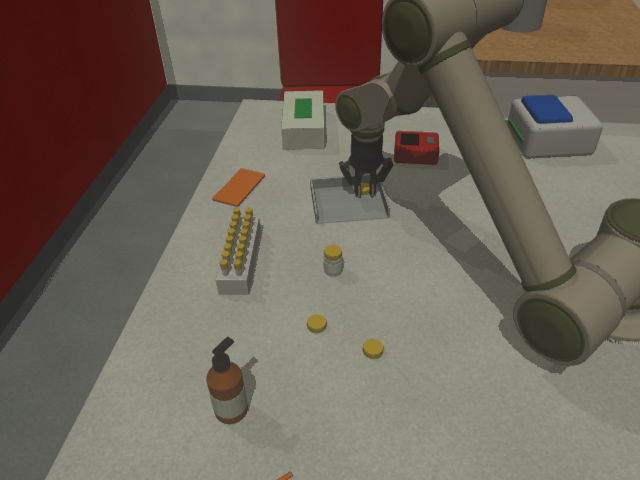

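Cap B is inside the tray, seen at pixel (364,188), about 40 mm behind the tray centre. Next I'll back off, rise, and go behind cap C.

servo_tool:
  increments:
    - {"xyz": [0.008,0,0],"spin": 0}
    - {"xyz": [0.02,0,0],"spin": 0}
    - {"xyz": [0.035,0,-0.01],"spin": 0}
    - {"xyz": [0.05,0,-0.04],"spin": 0}
    - {"xyz": [0.07,0.01,-0.08],"spin": 0.07}
    - {"xyz": [0.095,0.025,-0.115],"spin": 0.15}
    - {"xyz": [0.125,0.04,-0.13],"spin": 0.23}
    - {"xyz": [0.155,0.055,-0.13],"spin": 0.31}
    - {"xyz": [0.185,0.07,-0.13],"spin": 0.4}
    - {"xyz": [0.215,0.085,-0.13],"spin": 0.49}
    - {"xyz": [0.245,0.1,-0.13],"spin": 0.58}
    - {"xyz": [0.275,0.115,-0.13],"spin": 0.67}
    - {"xyz": [0.305,0.13,-0.13],"spin": 0.76}
    - {"xyz": [0.335,0.15,-0.13],"spin": 0.85}
    - {"xyz": [0.36,0.165,-0.13],"spin": 0.94}
    - {"xyz": [0.385,0.18,-0.13],"spin": 1.03}
    - {"xyz": [0.405,0.193,-0.13],"spin": 1.1}
    - {"xyz": [0.422,0.203,-0.12],"spin": 1.16}
    - {"xyz": [0.435,0.21,-0.11],"spin": 1.19}
    - {"xyz": [0.435,0.21,-0.1],"spin": 1.19}

```text
time_s: 8.35
tcp_pos: [628.8, 178.2, 126.4]
tcp_rot: [-2.988, -0.968, -0.001]
contact_force: [0.0, 0.3, 0.3]
opening: 26.1
grasp_force: 0.0
```

servo_tool:
  increments:
    - {"xyz": [0,0,0.02],"spin": 0}
    - {"xyz": [0,0,0.045],"spin": 0}
    - {"xyz": [0,0,0.07],"spin": 0}
    - {"xyz": [0,0,0.085],"spin": 0}
    - {"xyz": [0,0,0.094],"spin": 0}
    - {"xyz": [0,0,0.1],"spin": 0}
    - {"xyz": [0,0,0.1],"spin": 0}

```text
time_s: 9.05
tcp_pos: [629.5, 175.7, 26.3]
tcp_rot: [-2.99, -0.964, 0.001]
contact_force: [0.1, 1.0, 0.1]
opening: 25.5
grasp_force: 0.0
```

```bash
python3 - <<'E'
from h import *
st()
for n in("top",):
    img,d,o=caps(n)
    for x in o:print(n,x[0:4],x[4],tf(x[4]-[0,5.5 if n=="side" else 0]))
E
```

```text
t 9.05 tray (np.float64(-416.0), np.float64(164.4)) z 26.270139026133265 ang 35.75213365866661 open 25.537254567335523 [0.1 1.  0.1]
top (198, 284, 7.8, 157.5) [476. 193.] (np.float64(-469.5), np.float64(19.5))
top (412, 262, 7.8, 169.0) [ 537. -320.] (np.float64(43.2), np.float64(-44.1))
top (285, 241, 7.7, 161.0) [583. -13.] (np.float64(-243.9), np.float64(74.1))
top (220, 238, 7.9, 144.5) [590. 145.] (np.float64(-395.6), np.float64(118.7))
```

servo_tool:
  increments:
    - {"xyz": [-0.006,0,0],"spin": 0}
    - {"xyz": [-0.014,0,0],"spin": 0}
    - {"xyz": [-0.022,0,0],"spin": 0}
    - {"xyz": [-0.03,0,0],"spin": 0}
    - {"xyz": [-0.04,0,0],"spin": 0}
    - {"xyz": [-0.052,0,0],"spin": 0}
    - {"xyz": [-0.065,0,0],"spin": 0}
    - {"xyz": [-0.078,0,0],"spin": 0}
    - {"xyz": [-0.091,0,0],"spin": 0}
    - {"xyz": [-0.104,0,0],"spin": 0}
    - {"xyz": [-0.117,0,0],"spin": 0}
    - {"xyz": [-0.13,0,0],"spin": 0}
    - {"xyz": [-0.142,0,0],"spin": 0}
    - {"xyz": [-0.153,0,0],"spin": 0}
    - {"xyz": [-0.162,0,0],"spin": 0}
    - {"xyz": [-0.167,0,0],"spin": 0}
    - {"xyz": [-0.169,0,0],"spin": 0}
    - {"xyz": [-0.169,0,0],"spin": 0}

```text
time_s: 10.9
tcp_pos: [492.6, 77.0, 26.4]
tcp_rot: [2.99, 0.964, 0.0]
contact_force: [0.4, 1.4, 0.2]
opening: 25.8
grasp_force: 0.0
```

servo_tool:
  increments:
    - {"xyz": [0.01,0,0],"spin": 0}
    - {"xyz": [0.025,0,0],"spin": 0}
    - {"xyz": [0.04,0,-0.01],"spin": 0}
    - {"xyz": [0.04,0,-0.04],"spin": 0}
    - {"xyz": [0.04,0,-0.08],"spin": 0}
    - {"xyz": [0.04,0,-0.1],"spin": 0}
    - {"xyz": [0.04,0,-0.1],"spin": 0}

```text
time_s: 11.6
tcp_pos: [526.9, 101.1, 129.1]
tcp_rot: [2.988, 0.965, 0.009]
contact_force: [0.3, -0.9, 0.0]
opening: 26.1
grasp_force: 0.0
```

```bash
python3 - <<'E'
from h import *
st()
for n in("top","side"):
    img,d,o=caps(n)
    for x in o:print(n,x[0:4],x[4],tf(x[4]-[0,5.5 if n=="side" else 0]))
E
```

```text
t 11.6 tray (np.float64(-368.1), np.float64(46.9)) z 129.13530858073543 ang 35.78399858126091 open 26.070965058177713 [ 0.3 -0.9  0. ]
top (252, 287, 7.8, 169.5) [473.  62.] (np.float64(-343.1), np.float64(-14.8))
top (198, 284, 7.7, 109.5) [476. 193.] (np.float64(-469.5), np.float64(19.5))
top (412, 262, 7.8, 170.0) [ 537. -320.] (np.float64(43.2), np.float64(-44.1))
top (284, 242, 7.9, 173.0) [582. -13.] (np.float64(-244.1), np.float64(73.1))
side (373, 349, 10.3, 294.5) [476. 200.] (np.float64(-471.0), np.float64(19.9))
side (379, 298, 9.5, 235.0) [473.  69.] (np.float64(-344.5), np.float64(-14.4))
side (332, 253, 8.4, 176.5) [586. -58.] (np.float64(-194.1), np.float64(64.9))
side (244, 238, 31.4, 318.5) [794. -84.] (np.float64(-119.1), np.float64(260.6))
side (230, 238, 31.2, 322.5) [827. -82.] (np.float64(-113.1), np.float64(293.1))
```

servo_tool:
  increments:
    - {"xyz": [-0.006,-0.006,0],"spin": -0.12}
    - {"xyz": [-0.012,-0.012,0],"spin": -0.25}
    - {"xyz": [-0.018,-0.018,0],"spin": -0.38}
    - {"xyz": [-0.024,-0.024,0],"spin": -0.51}
    - {"xyz": [-0.03,-0.03,0],"spin": -0.64}
    - {"xyz": [-0.036,-0.036,0],"spin": -0.77}
    - {"xyz": [-0.042,-0.042,0],"spin": -0.9}
    - {"xyz": [-0.046,-0.046,0],"spin": -1.03}
    - {"xyz": [-0.048,-0.047,0],"spin": -1.13}
    - {"xyz": [-0.048,-0.047,0],"spin": -1.19}
    - {"xyz": [-0.048,-0.047,0.01],"spin": -1.19}
    - {"xyz": [-0.048,-0.047,0.035],"spin": -1.19}
    - {"xyz": [-0.048,-0.047,0.06],"spin": -1.19}
    - {"xyz": [-0.048,-0.047,0.08],"spin": -1.19}
    - {"xyz": [-0.048,-0.047,0.092],"spin": -1.19}
    - {"xyz": [-0.048,-0.047,0.1],"spin": -1.19}
    - {"xyz": [-0.048,-0.047,0.1],"spin": -1.19}

```text
time_s: 13.4
tcp_pos: [457.9, 110.6, 24.8]
tcp_rot: [-1.936, -2.471, 0.003]
contact_force: [0.3, 0.5, 0.1]
opening: 26.2
grasp_force: 0.0
```

```bash
python3 - <<'E'
from h import *
st()
E
```

```text
t 13.4 tray (np.float64(-393.9), np.float64(-17.8)) z 24.802563707207167 ang 103.86645822161437 open 26.19995546965581 [0.3 0.5 0.1]
```

servo_tool:
  increments:
    - {"xyz": [-0.006,0,-0.001],"spin": 0}
    - {"xyz": [-0.014,0,-0.001],"spin": 0}
    - {"xyz": [-0.022,0,-0.001],"spin": 0}
    - {"xyz": [-0.03,0,-0.001],"spin": 0}
    - {"xyz": [-0.04,-0.001,-0.001],"spin": 0}
    - {"xyz": [-0.052,-0.002,-0.001],"spin": 0}
    - {"xyz": [-0.065,-0.003,-0.001],"spin": 0}
    - {"xyz": [-0.08,-0.004,-0.001],"spin": 0}
    - {"xyz": [-0.095,-0.004,-0.001],"spin": 0}
    - {"xyz": [-0.11,-0.004,-0.001],"spin": 0}
    - {"xyz": [-0.125,-0.004,-0.001],"spin": 0}
    - {"xyz": [-0.14,-0.004,-0.001],"spin": 0}
    - {"xyz": [-0.155,-0.004,-0.001],"spin": 0}
    - {"xyz": [-0.17,-0.004,-0.001],"spin": 0}
    - {"xyz": [-0.185,-0.004,-0.001],"spin": 0}
    - {"xyz": [-0.2,-0.004,-0.001],"spin": 0}
    - {"xyz": [-0.213,-0.002,-0.001],"spin": 0}
    - {"xyz": [-0.226,0.002,-0.001],"spin": 0}
    - {"xyz": [-0.237,0.005,-0.001],"spin": 0}
    - {"xyz": [-0.245,0.007,-0.001],"spin": 0}

```text
time_s: 15.4
tcp_pos: [525.0, -126.4, 27.3]
tcp_rot: [1.936, 2.474, 0.0]
contact_force: [0.6, 0.1, -0.1]
opening: 25.9
grasp_force: 0.3
```

servo_tool:
  increments:
    - {"xyz": [-0.008,0.002,0],"spin": 0}
    - {"xyz": [-0.018,0.005,0],"spin": 0}
    - {"xyz": [-0.03,0.009,0],"spin": 0}
    - {"xyz": [-0.042,0.013,0],"spin": 0}
    - {"xyz": [-0.054,0.017,0],"spin": 0}
    - {"xyz": [-0.066,0.021,0],"spin": 0}
    - {"xyz": [-0.078,0.025,0],"spin": 0}
    - {"xyz": [-0.09,0.026,0],"spin": 0}
    - {"xyz": [-0.102,0.026,0],"spin": 0}
    - {"xyz": [-0.114,0.026,0],"spin": 0}
    - {"xyz": [-0.126,0.026,0],"spin": 0}
    - {"xyz": [-0.138,0.026,0],"spin": 0}
    - {"xyz": [-0.15,0.026,0],"spin": 0}
    - {"xyz": [-0.16,0.026,0],"spin": 0}
    - {"xyz": [-0.167,0.026,0],"spin": 0}
    - {"xyz": [-0.17,0.026,0],"spin": 0}
    - {"xyz": [-0.17,0.026,0],"spin": 0}

```text
time_s: 17.1
tcp_pos: [590.5, -284.5, 27.2]
tcp_rot: [-1.936, -2.474, 0.0]
contact_force: [0.2, -0.0, -0.7]
opening: 26.3
grasp_force: 0.0
```

```bash
python3 - <<'E'
from h import *
st()
for n in("top","side"):
    img,d,o=caps(n)
    for x in o:print(n,x[0:4],x[4],tf(x[4]-[0,5.5 if n=="side" else 0]))
E
```

```text
t 17.1 tray (np.float64(21.5), np.float64(16.3)) z 27.22826815667538 ang 103.9130236310676 open 26.274165732380485 [ 0.2 -0.  -0.7]
top (198, 284, 7.8, 166.0) [476. 193.] (np.float64(-469.5), np.float64(19.5))
top (284, 242, 7.9, 176.0) [582. -13.] (np.float64(-244.1), np.float64(73.1))
side (373, 349, 10.3, 293.5) [476. 200.] (np.float64(-471.0), np.float64(19.9))
side (332, 252, 9.0, 206.0) [585. -61.] (np.float64(-191.5), np.float64(63.2))
side (244, 238, 31.4, 318.5) [794. -84.] (np.float64(-119.1), np.float64(260.6))
side (230, 238, 31.2, 324.0) [827. -82.] (np.float64(-113.1), np.float64(293.1))
side (340, 190, 5.9, 75.0) [ 594. -301.] (np.float64(43.7), np.float64(14.4))
side (363, 188, 6.9, 103.5) [ 537. -312.] (np.float64(40.8), np.float64(-43.5))
```

servo_tool:
  increments:
    - {"xyz": [0.008,0,0],"spin": 0}
    - {"xyz": [0.02,0,0],"spin": 0}
    - {"xyz": [0.035,0,-0.01],"spin": 0}
    - {"xyz": [0.05,0,-0.04],"spin": 0}
    - {"xyz": [0.07,0,-0.08],"spin": 0}
    - {"xyz": [0.1,0,-0.11],"spin": 0}
    - {"xyz": [0.135,0,-0.12],"spin": 0}
    - {"xyz": [0.17,0,-0.12],"spin": 0}
    - {"xyz": [0.205,0,-0.12],"spin": 0}
    - {"xyz": [0.24,0.001,-0.12],"spin": 0}
    - {"xyz": [0.275,0.002,-0.12],"spin": 0}
    - {"xyz": [0.31,0.003,-0.12],"spin": 0}
    - {"xyz": [0.345,0.004,-0.12],"spin": 0}
    - {"xyz": [0.38,0.005,-0.12],"spin": 0}
    - {"xyz": [0.415,0.006,-0.12],"spin": 0}
    - {"xyz": [0.45,0.007,-0.12],"spin": 0}
    - {"xyz": [0.485,0.007,-0.12],"spin": 0}
    - {"xyz": [0.515,0.007,-0.12],"spin": 0}
    - {"xyz": [0.535,0.007,-0.12],"spin": 0}
    - {"xyz": [0.542,0.007,-0.12],"spin": 0}

```text
time_s: 19.2
tcp_pos: [465.2, 245.5, 148.0]
tcp_rot: [1.932, 2.477, 0.001]
contact_force: [-0.2, -0.1, 0.3]
opening: 26.2
grasp_force: 0.0
```

servo_tool:
  increments:
    - {"xyz": [0,0,0.01],"spin": 0}
    - {"xyz": [0,0,0.035],"spin": 0}
    - {"xyz": [0,0,0.065],"spin": 0}
    - {"xyz": [0,0,0.095],"spin": 0}
    - {"xyz": [0,0,0.11],"spin": 0}
    - {"xyz": [0,0,0.117],"spin": 0}
    - {"xyz": [0,0,0.12],"spin": 0}
    - {"xyz": [0,0,0.12],"spin": 0}

```text
time_s: 20.0
tcp_pos: [467.1, 243.1, 27.6]
tcp_rot: [1.936, 2.474, 0.0]
contact_force: [0.0, -0.1, 0.8]
opening: 26.3
grasp_force: 0.0
```

```bash
python3 - <<'E'
from h import *
st()
for n in("top",):
    img,d,o=caps(n)
    for x in o:print(n,x[0:4],x[4],tf(x[4]-[0,5.5 if n=="side" else 0]))
E
```

```text
t 20.0 tray (np.float64(-520.3), np.float64(22.9)) z 27.555660063537747 ang 103.89302980720998 open 26.319341318411805 [ 0.  -0.1  0.8]
top (198, 284, 7.4, 145.5) [476. 194.] (np.float64(-470.5), np.float64(19.7))
top (412, 262, 7.8, 170.5) [ 537. -320.] (np.float64(43.2), np.float64(-44.1))
top (284, 242, 7.9, 175.0) [582. -13.] (np.float64(-244.1), np.float64(73.1))
top (406, 237, 7.8, 169.0) [ 597. -308.] (np.float64(45.9), np.float64(17.0))
```

servo_tool:
  increments:
    - {"xyz": [-0.006,0,0.001],"spin": 0}
    - {"xyz": [-0.014,-0.001,0.001],"spin": 0}
    - {"xyz": [-0.022,-0.002,0.001],"spin": 0}
    - {"xyz": [-0.03,-0.003,0.001],"spin": 0}
    - {"xyz": [-0.04,-0.005,0.001],"spin": 0}
    - {"xyz": [-0.052,-0.008,0.001],"spin": 0}
    - {"xyz": [-0.065,-0.011,0.001],"spin": 0}
    - {"xyz": [-0.08,-0.015,0.001],"spin": 0}
    - {"xyz": [-0.095,-0.019,0.001],"spin": 0}
    - {"xyz": [-0.11,-0.023,0.001],"spin": 0}
    - {"xyz": [-0.125,-0.027,0.001],"spin": 0}
    - {"xyz": [-0.14,-0.031,0.001],"spin": 0}
    - {"xyz": [-0.155,-0.035,0.001],"spin": 0}
    - {"xyz": [-0.17,-0.039,0.001],"spin": 0}
    - {"xyz": [-0.185,-0.043,0.001],"spin": 0}
    - {"xyz": [-0.2,-0.045,0.001],"spin": 0}
    - {"xyz": [-0.215,-0.045,0.001],"spin": 0}
    - {"xyz": [-0.228,-0.045,0.001],"spin": 0}
    - {"xyz": [-0.238,-0.045,0.001],"spin": 0}
    - {"xyz": [-0.243,-0.045,0.001],"spin": 0}

```text
time_s: 22.05
tcp_pos: [482.0, -4.2, 26.3]
tcp_rot: [1.937, 2.473, 0.0]
contact_force: [-1.0, 0.1, -0.2]
opening: 25.9
grasp_force: 0.2
```

servo_tool:
  increments:
    - {"xyz": [-0.006,0,0],"spin": 0}
    - {"xyz": [-0.016,0,0],"spin": 0}
    - {"xyz": [-0.03,0,0],"spin": 0}
    - {"xyz": [-0.045,0,0],"spin": 0}
    - {"xyz": [-0.06,0,0],"spin": 0}
    - {"xyz": [-0.075,0,0],"spin": 0}
    - {"xyz": [-0.09,0,0],"spin": 0}
    - {"xyz": [-0.105,0,0],"spin": 0}
    - {"xyz": [-0.12,0,0],"spin": 0}
    - {"xyz": [-0.135,0,0],"spin": 0}
    - {"xyz": [-0.15,0,0],"spin": 0}
    - {"xyz": [-0.165,0,0],"spin": 0}
    - {"xyz": [-0.18,0,0],"spin": 0}
    - {"xyz": [-0.195,0,0],"spin": 0}
    - {"xyz": [-0.21,0,0],"spin": 0}
    - {"xyz": [-0.225,0,0],"spin": 0}
    - {"xyz": [-0.237,0,0],"spin": 0}
    - {"xyz": [-0.245,0,0],"spin": 0}
    - {"xyz": [-0.25,0,0],"spin": 0}
    - {"xyz": [-0.25,0,0],"spin": 0}

```text
time_s: 24.05
tcp_pos: [541.9, -246.3, 26.2]
tcp_rot: [1.936, 2.474, -0.0]
contact_force: [1.0, -0.3, -0.2]
opening: 26.1
grasp_force: 0.0
```

servo_tool:
  increments:
    - {"xyz": [0.01,0,0],"spin": 0}
    - {"xyz": [0.025,0,0],"spin": 0}
    - {"xyz": [0.045,0,-0.01],"spin": 0}
    - {"xyz": [0.065,0,-0.04],"spin": 0}
    - {"xyz": [0.085,0,-0.08],"spin": 0}
    - {"xyz": [0.1,0,-0.12],"spin": 0}
    - {"xyz": [0.11,0,-0.14],"spin": 0}
    - {"xyz": [0.11,0,-0.14],"spin": 0}
    - {"xyz": [0.11,0,-0.14],"spin": 0}

```text
time_s: 24.95
tcp_pos: [514.9, -137.8, 166.5]
tcp_rot: [1.934, 2.475, -0.0]
contact_force: [-0.6, -0.7, -0.5]
opening: 25.9
grasp_force: 0.0
```

```bash
python3 - <<'E'
from h import *
st()
for n in("top","side"):
    img,d,o=caps(n)
    for x in o:print(n,x[0:4],x[4],tf(x[4]-[0,5.5 if n=="side" else 0]))
    if n=="top":cv2.imwrite("pics/t4.png",img)
E
```

```text
t 24.95 tray (np.float64(-139.0), np.float64(-22.0)) z 166.47915758898154 ang 104.00172725505178 open 25.912870944379492 [-0.6 -0.7 -0.5]
top (412, 262, 7.5, 151.5) [ 537. -321.] (np.float64(44.2), np.float64(-44.4))
top (391, 257, 7.7, 141.5) [ 549. -270.] (np.float64(-2.5), np.float64(-20.5))
top (284, 242, 7.9, 175.0) [582. -13.] (np.float64(-244.1), np.float64(73.1))
top (406, 237, 7.8, 170.0) [ 597. -308.] (np.float64(45.9), np.float64(17.0))
side (332, 252, 9.0, 205.0) [585. -61.] (np.float64(-191.5), np.float64(63.2))
side (244, 238, 31.4, 309.5) [794. -84.] (np.float64(-119.1), np.float64(260.6))
side (230, 238, 31.2, 305.0) [827. -82.] (np.float64(-113.1), np.float64(293.1))
side (356, 198, 6.8, 78.0) [ 550. -269.] (np.float64(2.1), np.float64(-20.6))
side (340, 189, 7.1, 119.0) [ 597. -303.] (np.float64(46.4), np.float64(16.9))
```

View pics/t4.png

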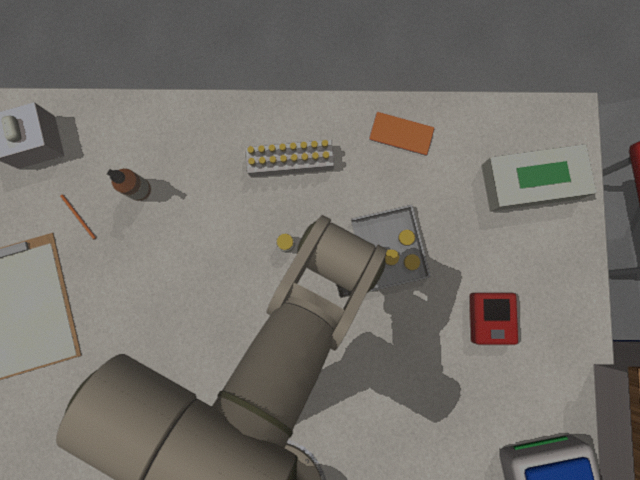

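All three caps lie in the tray at (412,262), (391,257) and (406,237). The pot, rack, bottle and reader look unmoved.

```bash
python3 -c "
from station import ctrl
print(ctrl.finish_job())"
```

```text
the job is handed in; nothing more can be done
None
```

I swept all three caps into the tray, where the last pictures show them fully behind the mouth line with the pot, rack, bottle and reader unmoved, and handed the job in at about 25 s; no verdict came back.

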